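Fetch the square polish bottle from the covered stock tray

ROBOT

A 6-joint arm with a two-finger parallel gripper is mounted at the origin on the work surface. World frame = base frame: x ahead of the robot, y to its left, z up, the work surface at z = 0. Lengths are in m, angles in rad, forces in N, time in s.
With the tool pointing down it reaches from about 0.3 to 0.875 m from the base axis. Payload 6.4 kg.
Tool frame: the origin (TCP) lies on the centre line of the jaws, within the pads' length; the fingertips stand 11 mm ahead of it and the grasp point (between the pads) lies 8 mm behind it; x points along the fingers, y is the direction in which the jaws open and shut, and the axes are right-handed (so a half turn about x gives the same grasp; the last joint's range is limited). The gripper opens to 85 mm and grips with 20 to 120 N. Pads are 22 mm wide; open, the fingers measure 114 mm over their backs; the gripper's body (76 mm by 85 mm) begins 54 mm behind the grasp point. The pads swing forward as they close: fully open they stand 13 mm farther back than shut.
Start: joints at [1.057, 0.181, 1.607, -0, 1.354, -0.206], TCP at [0.174, 0.548, 0.242] pointing down, gripper open.
Joint ranges: [-2.99, 2.99], [-0.89, 2.07], [0.3, 2.58], [-1.14, 4.28], [0, 2.63], [-3.12, 3.12]. Speed limits (rad/s): [2.57, 2.57, 3.01, 3.14, 3.14, 3.14].

INTERFACE

Orientations are given as a unit quaternion [w, x, y, z].
In Python, from bench import ctrl, camera, hand_in gives the robot as it stands. The module is installed in compiled form; this text tells all that it offers.
- The arm moves only by the tool drive_tool, never from a script. Its argument "increments" is a list of rows, each a list of 7 numbers: the shift along the tool's x, y, z in m, then the turn, a rotation vector about the tool's x, y, z in degrees, then the gripper's target within -1 to 1 (fully open at 1, half-way at 0, shut at -1). In form: [[dx, dy, dz, rx, ry, rz, claw], ...]. A call has 1 to 10 rows; each row shifts and turns the commanded pose from where the row before left it, along the tool's axes as they then stand; what a row does not reach is not made up. A row lasts 1/8 s, in which the tool goes at most 62.5 mm and 10.7 degrees, less where a joint would pass 70% of its speed; a pose out of reach is approached as far as the arm can. A call is refused whole if a number of a shift passes 0.0625 or a number of a turn 10.7, either way. A call with a gripper value outside its range is refused whole. The fingers move at their own pace and stop on an object; the grip force is fixed at half the most. Time passes only in rows, so rows that do not move let the fingers close. It gives the time, the measured TCP pose, the force and the opening at its end, in the units of the state.
- ctrl.get_obs(): the state, without advancing time (a new reading comes with each control period).
- camera(name): name is "scene" or "top" or "wrist"; returns a dict with "img" (420x560x3 uint8, red, green, blue), "depth" (420x560 float32, m along the optical axis (not along the pixel's ray), 0 where there is no reading), "fx", "fy", "cx", "cy" (pixels), "world_from_camera" (4x4, takes a point from camera to world coordinates); the wrist camera has in their place "hand_eye" (4x4, takes a point from camera to tool coordinates, whose origin is the TCP and whose axes are the tool frame's). Camera axes: x right, y down, z forward; pixel columns grow to the right and rows downward; lengths in m; the calibration is good to about 2 mm. A picture is of the moment at which its call begins: read the wrist's pose just before it.
- hand_in(): hands the job in, once; it reports no verdict.
The state is a dict: "time_s": time; "q": joint angles; "dq": joint speeds; "joint_efforts": joint torques, N m; "eef_pos": TCP position; "eef_rot": TCP orientation; "wrist_force": force on the tool from outside, world axes, zero at the start; "torque": the same for the moment, N m; "opening": opening from 0.0 (shut) to 1.0 (fully open).
Only numpy, scipy, OpenCV 4.12 (cv2) and the standard library are available. Lean on these libraries where they do the work, as an engineer would, in place of code of your own. Each camera call takes 0.05 s, during which the arm holds its last target.

TASK

A square nail-polish bottle lies in one of the three pockets under the loose cover of the grey stock tray. Slide the cover onto the tray's flat deck until the pockets are open, keeping it down flat on the tray all the way; then take out the square bottle and lay it on its side in the empty cardboard carton, setting it down rather than dropping it.

Things in the scene. Friction and masses are not known exactly. Their poses are not given: they have to be found in the camera images.
- tray: Fixed grey stock tray. Origin on the table under the middle pocket's centre; +x runs from pockets to deck, away from the robot. Pockets in a row, centres y = -85, 0, 85 mm, each 124 (x) by 80 (y) inside, floor 5 and rim 37 above the table. Deck level with the rim, x = 67 to 217, then a lip 8 high. The other two pockets hold a round black compact and a nail buffer block 20 high: not wanted.
- cover_grip (a point): Pinch point on the bar of the loose white cover (plate 134 (x) by 258 (y) by 4 mm, 0.2 kg), which lies on the rim over all pockets, its x along the tray's x. Bar at the plate's middle, 64 mm along y, 12 thick along x, from 22 to 36 mm above the plate; this point is 27 above the plate, 68 above the table. Pockets are clear after a slide of 130 mm along tray +x; the lip stops it at about 150.
- bottle_center (a point): Centre of the glass of the square nail-polish bottle, nude pink, 26 (x) by 38 (y) by 26 (z) mm, 50 g. It lies on its side in a pocket, along the tray's y to about 10 degrees. Round black cap 19 mm across, reaching to 47 mm on the +y side of this point; 66 mm long in all. The point is 13 mm above what it lies on, 18 above the table in the pocket.
- carton: Fixed, empty, open shallow cardboard carton on the robot's left, 156 (x) by 136 (y) mm outside, 32 mm high, walls 4 mm and floor 4 mm thick. Origin on the table under its centre. (The carton full of bottles on the right is another one.)
Not all that is in view belongs to the job. What is shaped like the carton but black is not meant.

How it is judged:
On the way, in this order (a step that is already met when the one before it is completed fails the run):
1. the cover has slid at least 110 mm towards the deck (x of cover_grip in the frame of tray above 0.11 m and angle between cover_grip's own z axis and vertical below 0.15 rad), for 0.2 s.
2. the bottle is lifted out of its pocket in the fingers (height (world z) of bottle_center above 0.052 m and contact force between bottle and the fingers above 0.3 N), for 0.1 s.
3. the bottle is lowered in the fingers to within 20 mm of the carton's floor (z of bottle_center in the frame of carton below 0.037 m and contact force between bottle and the fingers above 0.3 N and x of bottle_center in the frame of carton between -0.074 and 0.074 m and y of bottle_center in the frame of carton between -0.064 and 0.064 m).
At the end, for the whole second after the job is handed in: The square bottle lies on its side (within 15 degrees), at rest, on the carton's floor; the cover lies flat on the tray, at least 110 mm along towards the deck from the middle of the pockets (all of step 1 and x of bottle_center in the frame of carton between -0.066 and 0.066 m and y of bottle_center in the frame of carton between -0.056 and 0.056 m and z of bottle_center in the frame of carton below 0.022 m and angle between bottle_center's own y axis and vertical between 1.3 and 1.84 rad and linear speed of bottle below 0.02 m/s and z of cover_grip in the frame of tray between 0.058 and 0.08 m); the robot touches nothing.
It fails at once if the cover is lifted more than 20 mm off the tray or tilted by more than 15 degrees (z of cover_grip in the frame of tray above 0.088 m or angle between cover_grip's own z axis and vertical above 0.26 rad).
It also fails if it takes over 48 s, if anything falls off the work surface, if the arm or the gripper's body presses on something with over 40 N, if the wrist force passes 120 N, or if a joint passes its speed limit or range.

## Working session

There is one attempt and no reset: what is moved stays moved. The work goes in short steps, Python scripts to look and compute and a tool call to move; the robot and the scene stay as the last step left them, time stands still between calls to the robot, and variables do not carry over. Pictures are saved under pics/ and viewed, and the job is handed in when it is done.

Besides the shell and the picture viewer there is one more tool, called as a command line: name --pt "numbers of a row" for each row, then --argument value for the rest. drive_tool: Moves the arm, as the interface text tells. Its arguments: {"type":"object","properties":{"increments":{"type":"array","items":{"type":"array","items":{"type":"number"}}}},"required":["increments"]}

```bash
mkdir -p pics; python3 - <<'E'
from bench import ctrl, camera
import cv2, numpy as np, pickle
o=ctrl.get_obs(); print(o['time_s'],o['eef_pos'],o['eef_rot'],o['opening'],o['wrist_force'])
for n in ('top','scene'):
    c=camera(n); pickle.dump(c,open(f'{n}0.pkl','wb'))
    cv2.imwrite(f'pics/{n}0.png',c['img'][:,:,::-1])
    print(n,c['fx'],c['cx'],c['cy'],np.round(c['world_from_camera'],3).tolist())
E
```

```text
0.0 [0.17393577 0.54749239 0.24138785] [ 0.69854525  0.10779786  0.69895413 -0.10898296] 1.00163867414995 [ 0.38778016 -0.24802456  0.11998478]
top 384.7726272569073 283.53724966635235 212.73386553369212 [[0.018, -0.982, 0.187, 0.238], [-1.0, -0.023, -0.021, 0.099], [0.025, -0.186, -0.982, 0.8], [0.0, 0.0, 0.0, 1.0]]
scene 521.4979860532644 277.9566035758645 204.03178745185147 [[-0.435, 0.532, -0.727, 1.074], [0.9, 0.277, -0.336, 0.39], [0.023, -0.8, -0.599, 0.656], [0.0, 0.0, 0.0, 1.0]]
```

View pics/top0.png

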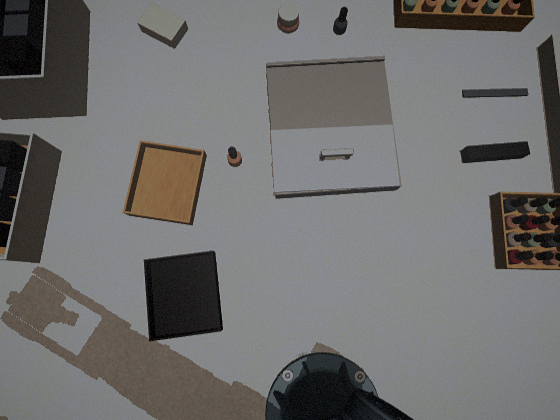

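View pics/scene0.png

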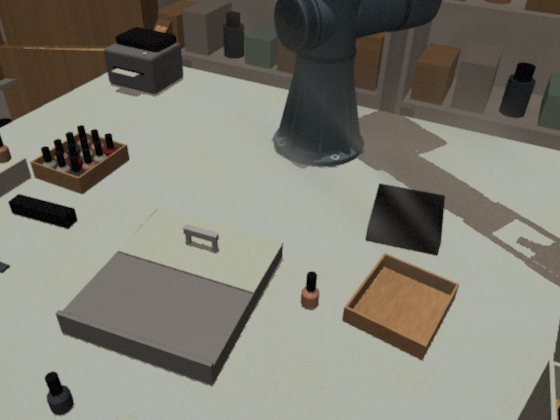

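The top picture shows the tray with its deck at (330,95), the white cover at (335,160) and the bar at (337,153). The empty brown carton is at (165,182). The black box at (185,295) is the lookalike and the full carton at (525,230) is not wanted either. The scene view agrees, with the bar at (201,237) and the carton at (402,303). Next I'll measure them.

```bash
cat > h.py <<'E'
import numpy as np, cv2, pickle
def ray(c,u,v,z,T=None):
    T=c['world_from_camera'] if T is None else T
    d=T[:3,:3]@np.array([(u-c['cx'])/c['fx'],(v-c['cy'])/c['fy'],1.]); o=T[:3,3]
    return o+d*(z-o[2])/d[2]
def proj(c,p,T=None):
    T=c['world_from_camera'] if T is None else T
    q=T[:3,:3].T@(np.asarray(p)-T[:3,3]); return [c['cx']+c['fx']*q[0]/q[2],c['cy']+c['fy']*q[1]/q[2],q[2]]
def cloud(c,T=None):
    T=c['world_from_camera'] if T is None else T
    d=c['depth']; v,u=np.mgrid[:d.shape[0],:d.shape[1]]
    P=np.stack([(u-c['cx'])/c['fx']*d,(v-c['cy'])/c['fy']*d,d],-1)
    return P@T[:3,:3].T+T[:3,3]
E
python3 - <<'E'
from h import *
c=pickle.load(open('top0.pkl','rb')); P=cloud(c); s=pickle.load(open('scene0.pkl','rb'))
print('tcp proj',proj(c,[.174,.548,.242]),proj(s,[.174,.548,.242]))
for n,(u,v) in dict(table=(240,300),cover=(300,160),bar=(337,153),deck=(330,100),carton=(165,185),cartonbox=(185,290)).items(): print(n,np.round(P[v,u],4))
img=c['img'].astype(int); Z=P[:,:,2]
# carton rim: orange mask
hsv=cv2.cvtColor(c['img'],cv2.COLOR_RGB2HSV)
m=((hsv[:,:,0]<25)&(hsv[:,:,1]>100)&(hsv[:,:,2]>50)).astype(np.uint8); m[:, :110]=0;m[:,215:]=0;m[:130]=0;m[235:]=0
cs,_=cv2.findContours(m,cv2.RETR_EXTERNAL,cv2.CHAIN_APPROX_NONE); k=max(cs,key=cv2.contourArea)
W=np.array([ray(c,u,v,.032)[:2] for u,v in k[:,0]])
r=cv2.minAreaRect((W*1000).astype(np.float32)); print('carton outer',r)
k2=np.argwhere((m>0)&(abs(Z-.032)<.006)); W=np.array([P[v,u,:2] for v,u in k2]);print('by depth',cv2.minAreaRect((W*1000).astype(np.float32)),len(W))
# plate+deck via depth band
reg=np.zeros(Z.shape,bool);reg[45:205,255:410]=1
k2=np.argwhere(reg&(Z>.03)&(Z<.05));W=np.array([P[v,u,:2] for v,u in k2]);print('tray',cv2.minAreaRect((W*1000).astype(np.float32)))
k2=np.argwhere(reg&(Z>.066));W=np.array([P[v,u] for v,u in k2]);print('bar',cv2.minAreaRect((W[:,:2]*1000).astype(np.float32)),np.median(W[:,2]),len(W))
big=cv2.resize(c['img'][40:205,250:410,::-1],None,fx=4.5,fy=3.6*1.0,interpolation=cv2.INTER_CUBIC);cv2.imwrite('pics/traycrop.png',np.clip(big.astype(float)*1.3,0,255).astype(np.uint8))
E
```

```text
tcp proj [np.float64(-55.065305408010886), np.float64(327.16609942524656), np.float64(0.5269167053146333)] [np.float64(600.1694974006667), np.float64(140.4850389274355), np.float64(0.8491695784264235)]
table [ 2.083e-01  1.669e-01 -1.000e-04]
cover [0.4938 0.0509 0.041 ]
bar [ 0.4982 -0.0199  0.0769]
deck [ 0.6315 -0.0124  0.0368]
carton [0.4435 0.3346 0.0036]
cartonbox [0.2262 0.2781 0.0035]
carton outer ((443.8982238769531, 329.12506103515625), (136.53076171875, 157.74703979492188), 82.4289321899414)
by depth ((445.5770263671875, 329.31817626953125), (136.5171356201172, 155.17959594726562), 82.16968536376953) 567
tray ((579.1798706054688, -14.560562133789062), (294.3374938964844, 263.0623474121094), 5.392630577087402)
bar ((386.5172424316406, 46.485595703125), (56.791717529296875, 309.8494873046875), 60.11053466796875) 0.07721377951254771 319
```

View pics/traycrop.png

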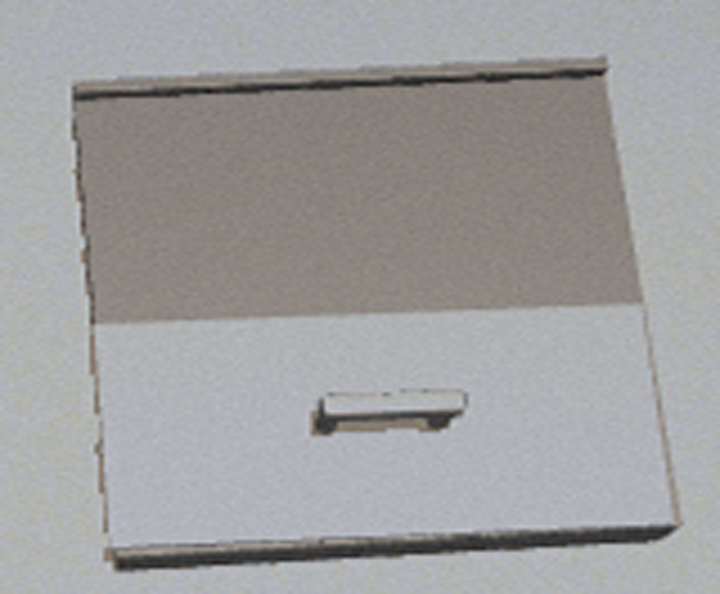

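```bash
python3 - <<'E'
from h import *
for n,box in (('top',(130,180,300,370)),('scene',(215,260,170,230))):
    c=pickle.load(open(n+'0.pkl','rb')); P=cloud(c); Z=P[:,:,2]
    reg=np.zeros(Z.shape,bool);reg[box[0]:box[1],box[2]:box[3]]=1
    m=reg&(Z>.070)&(Z<.085); W=P[m]; print(n,'bar',cv2.minAreaRect((W[:,:2]*1000).astype(np.float32)),np.median(W[:,2]),len(W))
    reg=np.zeros(Z.shape,bool)
    reg[(slice(45,205) if n=='top' else slice(200,370)),(slice(255,410) if n=='top' else slice(60,290))]=1
    m=reg&(abs(Z-.041)<.0035)
    hsv=cv2.cvtColor(c['img'],cv2.COLOR_RGB2HSV)
    m=reg&(Z>.033)&(Z<.045)
    g=c['img'].mean(2)
    # plate vs deck brightness
    m2=m&(g>(155 if n=='top' else 150)); 
    print(np.percentile(g[m],[5,25,50,75,95]))
    W=P[m];print('all',cv2.minAreaRect((W[:,:2]*1000).astype(np.float32)))
    R=cv2.morphologyEx(m2.astype(np.uint8),cv2.MORPH_OPEN,np.ones((3,3)))>0
    W=P[R];print('plate',cv2.minAreaRect((W[:,:2]*1000).astype(np.float32)),len(W))
E
```

```text
top bar ((501.8782958984375, -19.237010955810547), (13.346013069152832, 62.676517486572266), 4.326598167419434) 0.07654653178477933 212
[ 96.66666667 101.33333333 106.66666667 138.33333333 141.33333333]
all ((579.1798706054688, -14.560562133789062), (294.3374938964844, 263.0623474121094), 5.392630577087402)
plate ((0.0, 0.0), (0.0, 0.0), 0.0) 0
scene bar ((504.6649475097656, -21.222858428955078), (15.40075969696045, 64.56031036376953), 4.274235725402832) 0.0758478287867711 248
[ 92.33333333 114.66666667 116.66666667 168.66666667 171.        ]
all ((580.602783203125, -16.345535278320312), (295.1868896484375, 263.8265380859375), 5.271449089050293)
plate ((501.9310607910156, -24.274948120117188), (135.50494384765625, 262.94378662109375), 4.896785259246826) 6626
```

```bash
cat >> h.py <<'E'
from scipy.spatial.transform import Rotation as Rn
def tool(o):
    q=o['eef_rot']; return Rn.from_quat([q[1],q[2],q[3],q[0]])
def plan(o,p,yaw):
    "yaw: wanted world angle (deg) of tool y (mod 180); prints turn vec in tool axes and shift in tool axes after turn"
    R=tool(o)
    best=None
    for a in (yaw,yaw+180):
        y=np.array([np.cos(np.radians(a)),np.sin(np.radians(a)),0]); x=np.array([0,0,-1.]); T=Rn.from_matrix(np.stack([x,y,np.cross(x,y)],1))
        rv=np.degrees((R.inv()*T).as_rotvec())
        if best is None or np.linalg.norm(rv)<np.linalg.norm(best[0]): best=(rv,T)
    d=np.asarray(p)-o['eef_pos']
    print('t',round(o['time_s'],2),'pos',np.round(o['eef_pos'],4),'open',round(o['opening'],3),'F',np.round(o['wrist_force'],1),'q6',round(o['q'][5],3))
    print('turn',np.round(best[0],2),'shift after turn',np.round(best[1].inv().apply(d),4),'shift now',np.round(R.inv().apply(d),4))
E
python3 - <<'E'
from h import *
from bench import ctrl
o=ctrl.get_obs(); print(np.round(tool(o).as_matrix(),3)); plan(o,[.502,-.0205,.12],4.9)
E
```

```text
[[-0.001  0.303  0.953]
 [-0.001  0.953 -0.303]
 [-1.    -0.002 -0.   ]]
t 0.1 pos [0.1739 0.5476 0.2415] open 1.002 F [-0.4 -0.5  0.5] q6 -0.206
turn [6.746e+01 4.000e-02 9.000e-02] shift after turn [0.1215 0.2783 0.594 ] shift now [ 0.122  -0.4418  0.4848]
```

drive_tool --pt "0 0 0 9.6 0 0 1" --pt "0 0 0 9.6 0 0 1" --pt "0 0 0 9.6 0 0 1" --pt "0 0 0 9.6 0 0 1" --pt "0 0 0 9.6 0 0 1" --pt "0 0 0 9.6 0 0 1" --pt "0 0 0 9.8 0 0 1"

```text
time_s: 0.98
eef_pos: [0.174, 0.5477, 0.2418]
eef_rot: [0.52, 0.479, 0.52, -0.48]
wrist_force: [-0.7, 0.6, -0.2]
opening: 1.005
```

drive_tool --pt "0 0.028 0.054 0 0 0 1" --pt "0 0.028 0.054 0 0 0 1" --pt "0 0.028 0.054 0 0 0 1" --pt "0 0.028 0.054 0 0 0 1" --pt "0 0.028 0.054 0 0 0 1" --pt "0 0.028 0.054 0 0 0 1" --pt "0 0.028 0.054 0 0 0 1" --pt "0 0.028 0.054 0 0 0 1" --pt "0 0.028 0.054 0 0 0 1" --pt "0 0.026 0.054 0 0 0 1"

```text
time_s: 2.22
eef_pos: [0.4985, 0.0322, 0.2421]
eef_rot: [0.521, 0.478, 0.521, -0.478]
wrist_force: [0.4, -0.2, 0.3]
opening: 0.998
```

drive_tool --pt "0 0 0.054 0 0 0 1" --pt "0.04 0 0 0 0 0 1" --pt "0 0 0 0 0 0 1"

```text
time_s: 2.6
eef_pos: [0.5, -0.0197, 0.1992]
eef_rot: [0.518, 0.477, 0.523, -0.479]
wrist_force: [0.2, -0.3, 0.4]
opening: 1.001
```

```bash
python3 - <<'E'
from h import *
from bench import ctrl,camera
o=ctrl.get_obs(); plan(o,[.502,-.0205,.060],4.9)
w=camera('wrist'); w['eef']=(o['eef_pos'],tool(o).as_matrix()); pickle.dump(w,open('w1.pkl','wb'));cv2.imwrite('pics/w1.png',w['img'][:,:,::-1])
T=np.eye(4);T[:3,:3]=w['eef'][1];T[:3,3]=w['eef'][0];T=T@w['hand_eye'];P=cloud(w,T);Z=P[:,:,2]
m=(Z>.070)&(Z<.082)&(abs(P[:,:,0]-.5)<.05)&(abs(P[:,:,1]+.02)<.06);W=P[m];print('bar',len(W),cv2.minAreaRect((W[:,:2]*1000).astype(np.float32)) if len(W) else '',np.median(W[:,2]))
vs,us=np.nonzero(m);print(us.min(),us.max(),vs.min(),vs.max())
E
```

```text
t 2.6 pos [ 0.5    -0.0197  0.1992] open 1.001 F [ 0.2 -0.3  0.4] q6 -0.362
turn [-0.03 -0.16  0.4 ] shift after turn [0.1392 0.0019 0.001 ] shift now [0.1392 0.0029 0.0013]
bar 1165 ((502.5812683105469, -18.332660675048828), (11.67711353302002, 63.46320343017578), 4.689907550811768) 0.07556117249182637
284 299 165 242
```

View pics/w1.png

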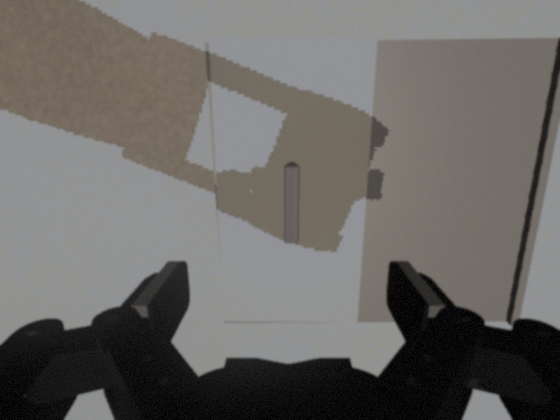

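The bar stands at (292,203) in the wrist view, square between the fingers. It measures 11.7 × 63.5 mm at (0.5025, -0.0185) with its top at 0.076, which matches the given sizes. I'll go down and pinch it.

drive_tool --pt "0.05 0.0025 0 0 0 0 1" --pt "0.05 0 0 0 0 0 0.5" --pt "0.035 0 0 0 0 0 0" --pt "0.004 0 0 0 0 0 0" --pt "0 0 0 0 0 0 0"

```text
time_s: 3.28
eef_pos: [0.5064, -0.0193, 0.065]
eef_rot: [0.522, 0.478, 0.521, -0.477]
wrist_force: [-0.2, 0.1, 0.1]
opening: 0.501
```

drive_tool --pt "0 0 0 0 0 0 -1" --pt "0 0 0 0 0 0 -1" --pt "0 0 0 0 0 0 -1" --pt "0 0 0 0 0 0 -1" --pt "0 0 0 0 0 0 -1"

```text
time_s: 3.9
eef_pos: [0.5063, -0.0198, 0.0652]
eef_rot: [0.522, 0.478, 0.52, -0.477]
wrist_force: [-1.2, 0.5, 7.2]
opening: 0.127
```

```bash
python3 - <<'E'
from h import *
from bench import ctrl,camera
o=ctrl.get_obs(); plan(o,[.502,-.0205,.060],4.9)
print(np.round(tool(o).as_matrix(),3))
E
```

```text
t 3.9 pos [ 0.5063 -0.0198  0.0652] open 0.127 F [-1.2  0.5  7.2] q6 -0.36
turn [ 0.07  0.05 -0.16] shift after turn [ 0.0052 -0.0044  0.0004] shift now [ 0.0052 -0.0044  0.0004]
[[ 0.003  0.996  0.087]
 [-0.001  0.087 -0.996]
 [-1.     0.003  0.001]]
```

drive_tool --pt "0 0.005 0 0 0 0 -1" --pt "0 0.01 0 0 0 0 -1" --pt "0 0.01 0 0 0 0 -1" --pt "0 0.01 0 0 0 0 -1"

```text
time_s: 4.4
eef_pos: [0.5399, -0.0168, 0.0652]
eef_rot: [0.521, 0.477, 0.521, -0.478]
wrist_force: [-8.4, -0.7, 13.1]
opening: 0.128
```

```bash
python3 - <<'E'
from h import *
from bench import ctrl,camera
o=ctrl.get_obs(); plan(o,[.637,-.0075,.065],4.9)
c=camera('scene');cv2.imwrite('pics/s2.png',c['img'][:,:,::-1])
E
```

```text
t 4.4 pos [ 0.5399 -0.0168  0.0652] open 0.128 F [-8.4 -0.7 13.1] q6 -0.337
turn [0.08 0.04 0.05] shift after turn [ 0.0002  0.0975 -0.001 ] shift now [ 0.0001  0.0975 -0.0008]
```

View pics/s2.png

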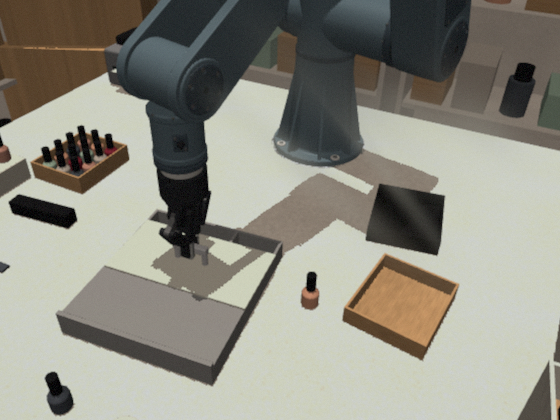

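The cover is sliding flat in the fingers, with pocket strips showing at (240,238). The downward force of 13 N is mild, so I'll ease up 1 mm and slide on about 102 mm.

drive_tool --pt "-0.001 0.01 0 0 0 0 -1" --pt "0 0.012 0 0 0 0 -1" --pt "0 0.012 0 0 0 0 -1" --pt "0 0.012 0 0 0 0 -1" --pt "0 0.012 0 0 0 0 -1"

```text
time_s: 5.08
eef_pos: [0.5982, -0.0115, 0.0652]
eef_rot: [0.521, 0.478, 0.521, -0.478]
wrist_force: [-5.8, -0.7, 8.4]
opening: 0.124
```

drive_tool --pt "0 0.012 0 0 0 0 -1" --pt "0 0.012 0 0 0 0 -1" --pt "0 0.012 0 0 0 0 -1" --pt "0 0.008 0 0 0 0 -1" --pt "0 0 0 0 0 0 -1" --pt "0 0 0 0 0 0 -1" --pt "0 0 0 0 0 0 -1"

```text
time_s: 5.95
eef_pos: [0.6427, -0.0078, 0.0652]
eef_rot: [0.522, 0.478, 0.52, -0.477]
wrist_force: [2.8, 0.3, 3.9]
opening: 0.125
```

```bash
python3 - <<'E'
from h import *
from bench import ctrl,camera
o=ctrl.get_obs(); plan(o,[.637,-.0075,.065],4.9)
c=camera('scene');cv2.imwrite('pics/s3.png',c['img'][:,:,::-1])
E
```

```text
t 5.95 pos [ 0.6427 -0.0078  0.0652] open 0.125 F [2.8 0.3 3.9] q6 -0.283
turn [ 0.06  0.04 -0.17] shift after turn [ 0.0002 -0.0057 -0.0007] shift now [ 0.0002 -0.0057 -0.0007]
```

View pics/s3.png

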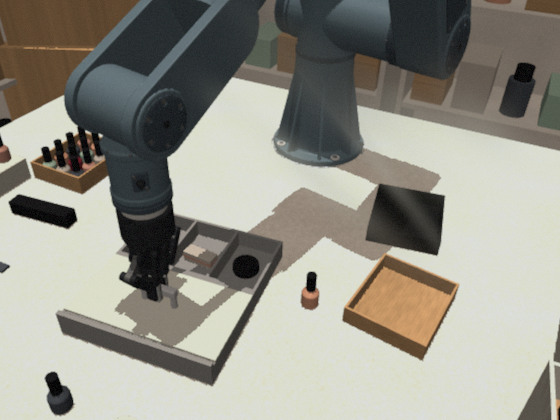

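Slid by about 137 mm. One pocket holds the round compact at (246,266), another a pinkish thing at (200,253), and the third is hidden behind the arm. I'll let go and rise.

drive_tool --pt "0 0 0 0 0 0 0" --pt "0 0 0 0 0 0 0" --pt "0 0 0 0 0 0 0" --pt "0 0 0 0 0 0 0.3" --pt "-0.04 0 0 0 0 0 0.3" --pt "-0.06 0 0 0 0 0 0.3" --pt "-0.04 -0.04 0 0 0 0 0.3" --pt "0 -0.05 0 0 0 0 0.3" --pt "0 -0.05 0 0 0 0 0.3" --pt "0 0 0 0 0 0 0.3"

```text
time_s: 7.25
eef_pos: [0.4985, -0.0193, 0.2035]
eef_rot: [0.52, 0.477, 0.522, -0.479]
wrist_force: [0.1, -0.7, 1.1]
opening: 0.649
```

```bash
python3 - <<'E'
from h import *
from bench import ctrl,camera
o=ctrl.get_obs(); plan(o,[.502,-.02,.065],4.9)
w=camera('wrist'); w['eef']=(o['eef_pos'],tool(o).as_matrix()); pickle.dump(w,open('w2.pkl','wb'));cv2.imwrite('pics/w2.png',w['img'][:,:,::-1])
c=camera('scene'); pickle.dump(c,open('s4.pkl','wb'));cv2.imwrite('pics/s4.png',c['img'][:,:,::-1])
E
```

```text
t 7.25 pos [ 0.4985 -0.0193  0.2035] open 0.649 F [ 0.1 -0.7  1.1] q6 -0.363
turn [ 0.03 -0.05  0.16] shift after turn [0.1385 0.0035 0.001 ] shift now [0.1385 0.0039 0.0011]
```

View pics/w2.png

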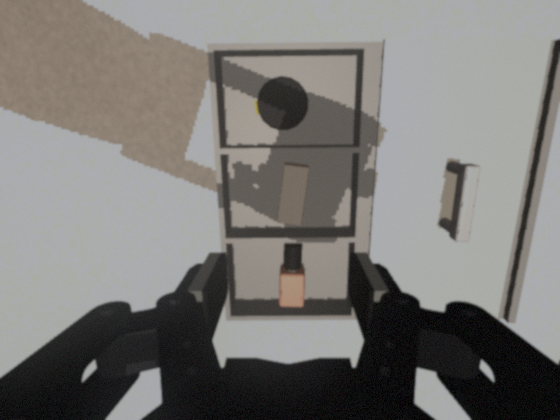

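View pics/s4.png

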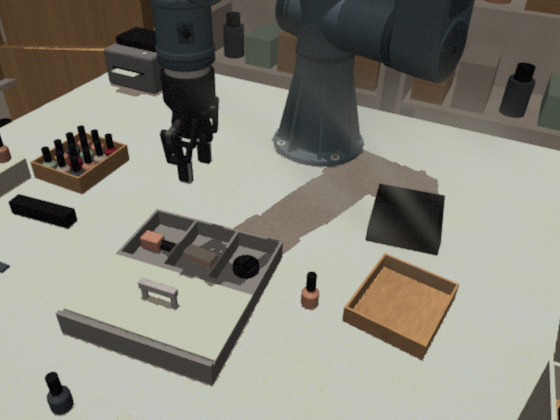

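Candidates are: the square pink glass with a black cap lying in the -y pocket, wrist (292,285) / scene (152,241); the bare buffer block, wrist (293,194); the round compact, wrist (283,103); and the pink bottle standing on the table, scene (310,297). Only the first is square glass with a cap, lying on its side in a pocket, so it fits. I'll confirm it in a crop and measure it.

```bash
python3 - <<'E'
from h import *
w=pickle.load(open('w2.pkl','rb'));T=np.eye(4);T[:3,:3]=w['eef'][1];T[:3,3]=w['eef'][0];T=T@w['hand_eye']
c=pickle.load(open('s4.pkl','rb'))
a=cv2.resize(w['img'][230:325,215:375],(560,333),interpolation=cv2.INTER_CUBIC)
b=cv2.resize(c['img'][205:275,110:230],(560,327)[:2],interpolation=cv2.INTER_CUBIC)[:266]
cv2.imwrite('pics/conf.png',np.vstack([a,b])[:,:,::-1])
for n,cam,TT,box in (('wrist',w,T,(255,315,255,330)),('scene',c,c['world_from_camera'],(225,260,130,185))):
    hsv=cv2.cvtColor(cam['img'],cv2.COLOR_RGB2HSV); P=cloud(cam,TT)
    print(n,'centre hsv',hsv[285,292] if n=='wrist' else hsv[241,152])
    m=np.zeros(hsv.shape[:2],bool); m[box[0]:box[1],box[2]:box[3]]=1
    m&=(hsv[:,:,1]>85)&(hsv[:,:,2]>60)
    m&=~((hsv[:,:,0]>25)&(hsv[:,:,0]<165))
    vs,us=np.nonzero(m);print('pix',len(us),us.min(),us.max(),vs.min(),vs.max())
    W=P[m]; print('z pct',np.percentile(W[:,2],[5,25,50,75,95]))
    top=W[abs(W[:,2]-.031)<.004]; print('top face',len(top),cv2.minAreaRect((top[:,:2]*1000).astype(np.float32)))
    k=max(cv2.findContours(m.astype(np.uint8),cv2.RETR_EXTERNAL,cv2.CHAIN_APPROX_NONE)[0],key=cv2.contourArea)
    if n=='wrist':
        X=np.array([ray(cam,u,v,.031,TT)[:2] for u,v in k[:,0]]);print('ray',cv2.minAreaRect((X*1000).astype(np.float32)))
    # depth check
P=cloud(c);Z=P[:,:,2]
m=np.zeros(Z.shape,bool);m[275:310,130:185]=1;m&=(Z>.07)&(Z<.085);W=P[m];print('bar now',cv2.minAreaRect((W[:,:2]*1000).astype(np.float32)),np.median(W[:,2]))
E
```

```text
wrist centre hsv [ 13  72 170]
pix 219 279 303 267 306
z pct [0.02030212 0.02699942 0.02845065 0.02932126 0.03013637]
top face 163 ((511.2044677734375, -121.0823974609375), (25.06297492980957, 37.6993293762207), 3.6535260677337646)
ray ((510.0808410644531, -101.2446060180664), (22.1240291595459, 9.884159088134766), 4.628444194793701)
scene centre hsv [  8 104 170]
pix 353 140 184 230 255
z pct [0.01189684 0.02039807 0.0289141  0.03056663 0.03226253]
top face 205 ((512.944091796875, -124.18240356445312), (27.529590606689453, 39.09990310668945), 2.1583187580108643)
bar now ((644.6234130859375, -8.675491333007812), (14.312582969665527, 65.5768051147461), 4.308700084686279) 0.07614893922103017
```

View pics/conf.png

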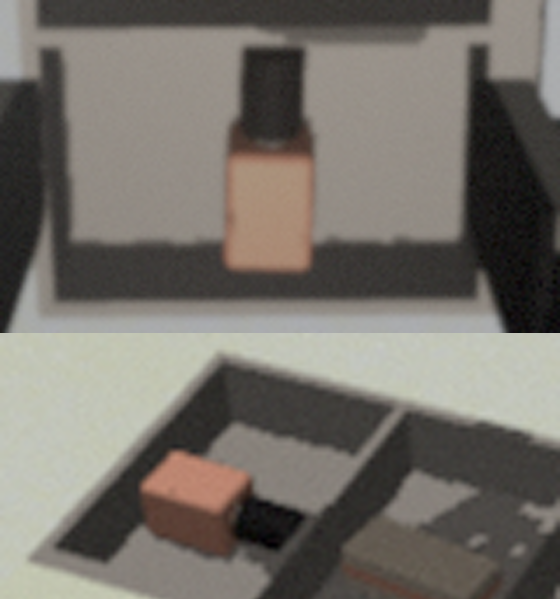

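The crop confirms it: square pink glass with a round black cap towards +y. The top face is 25 × 38 mm at z 0.029, centred near (0.5115, -0.122), yaw about 3.5 degrees. The cover bar is still level at z 0.076. I'll move over the bottle and part way down, then check.

drive_tool --pt "0 0 0 1.4 0 0 0.3" --pt "0 0.002 0.05 0 0 0 0.3" --pt "0 0.002 0.053 0 0 0 0.3" --pt "0.05 0 0 0 0 0 0.3" --pt "0.05 0 0 0 0 0 0.3" --pt "0 0 0 0 0 0 0.3" --pt "0 0 0 0 0 0 0.3"

```text
time_s: 8.22
eef_pos: [0.5139, -0.1227, 0.1057]
eef_rot: [0.516, 0.484, 0.515, -0.484]
wrist_force: [0.1, 0.2, 0.1]
opening: 0.649
```

```bash
python3 - <<'E'
from h import *
from bench import ctrl,camera
o=ctrl.get_obs(); plan(o,[.5115,-.122,.020],3.5)
w=camera('wrist'); T=np.eye(4);T[:3,:3]=tool(o).as_matrix();T[:3,3]=o['eef_pos'];T=T@w['hand_eye']
cv2.imwrite('pics/w3.png',w['img'][:,:,::-1])
s=camera('scene');cv2.imwrite('pics/s5.png',cv2.resize(s['img'][150:310,60:270],None,fx=3,fy=3)[:,:,::-1])
print('bottle px',proj(w,[.5115,-.122,.031],T))
E
```

```text
t 8.22 pos [ 0.5139 -0.1227  0.1057] open 0.649 F [0.1 0.2 0.1] q6 -0.522
turn [ 0.07  0.05 -0.08] shift after turn [ 0.0857 -0.0024 -0.0009] shift now [ 0.0857 -0.0025 -0.001 ]
bottle px [np.float64(282.95266895500123), np.float64(224.6831636692555), np.float64(0.2158323625541064)]
```

View pics/w3.png

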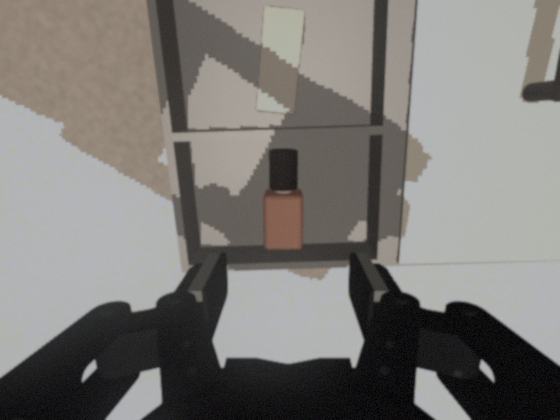

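View pics/s5.png

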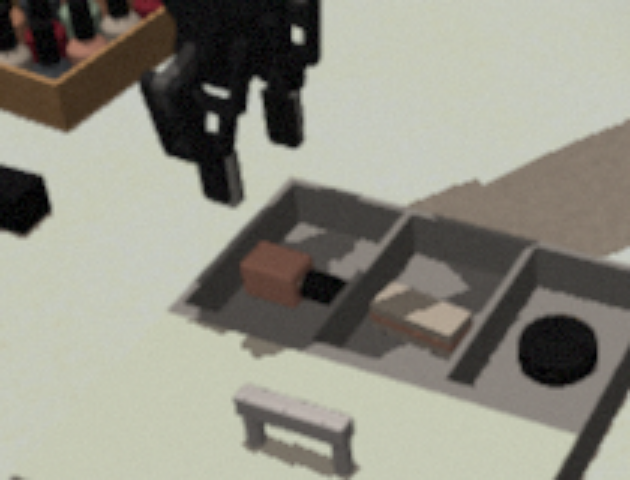

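The glass is at (283,222) in the wrist view against a predicted (283,225), centred between the fingers at 217 and 357. Now I'll go down and check before closing.

drive_tool --pt "0.04 -0.002 -0.001 0 0 0 0.3" --pt "0.03 0 0 0 0 0 0.3" --pt "0.013 0 0 0 0 0 0.3" --pt "0 0 0 0 0 0 0.3" --pt "0 0 0 0 0 0 0.3"

```text
time_s: 8.95
eef_pos: [0.5117, -0.122, 0.0229]
eef_rot: [0.516, 0.484, 0.514, -0.484]
wrist_force: [-0.1, -0.2, -0.3]
opening: 0.651
```

drive_tool --pt "0.002 0 0 0 0 0 0.3" --pt "0 0 0 0 0 0 -1" --pt "0 0 0 0 0 0 -1" --pt "0 0 0 0 0 0 -1" --pt "0 0 0 0 0 0 -1" --pt "0 0 0 0 0 0 -1"

```text
time_s: 9.7
eef_pos: [0.5108, -0.1217, 0.0198]
eef_rot: [0.516, 0.484, 0.515, -0.484]
wrist_force: [0.1, 0.9, 5.0]
opening: 0.295
```

drive_tool --pt "-0.01 0 0 0 0 0 -1" --pt "-0.03 0 0 0 0 0 -1" --pt "-0.04 0 0 0 0 0 -1" --pt "-0.04 0 0 0 0 0 -1" --pt "-0.02 0 0 0 0 0 -1" --pt "0 0 0 0 0 0 -1"

```text
time_s: 10.45
eef_pos: [0.5114, -0.1219, 0.1612]
eef_rot: [0.517, 0.485, 0.514, -0.484]
wrist_force: [-0.1, 0.0, -0.9]
opening: 0.287
```

```bash
python3 - <<'E'
from h import *
from bench import ctrl,camera
o=ctrl.get_obs(); plan(o,[.4445,.329,.15],-7.6)
w=camera('wrist'); w['eef']=(o['eef_pos'],tool(o).as_matrix()); pickle.dump(w,open('w4.pkl','wb'))
s=camera('scene');pickle.dump(s,open('s6.pkl','wb'))
cv2.imwrite('pics/both6.png',np.hstack([cv2.resize(w['img'][100:340,160:420],(390,360)),cv2.resize(s['img'][100:340,60:320],(390,360))])[:,:,::-1])
E
```

```text
t 10.45 pos [ 0.5114 -0.1219  0.1612] open 0.287 F [-0.1  0.  -0.9] q6 -0.522
turn [11.17  0.09 -0.21] shift after turn [ 0.0112 -0.126  -0.4381] shift now [ 0.0102 -0.0388 -0.4542]
```

View pics/both6.png

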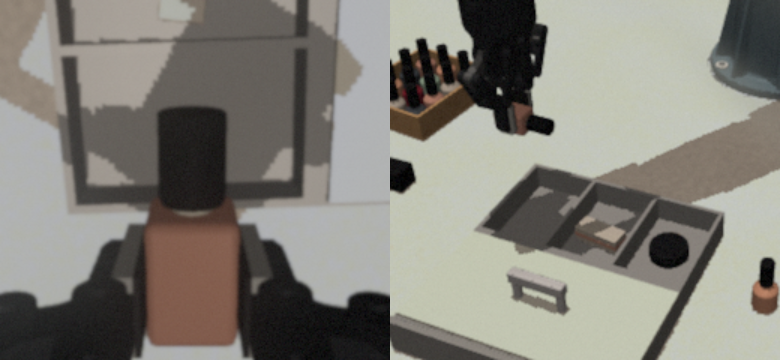

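The bottle is held square and level, its floor contact point 15 mm below the TCP. I'll turn 11.1° to the carton's yaw and carry it over. The target for the glass centre is 14 mm on the carton's -y side, so that the bottle with its cap sits centred.

drive_tool --pt "0 0 0 5.6 0 0 -1" --pt "0 0 0 5.5 0 0 -1" --pt "0 -0.014 -0.047 0 0 0 -1" --pt "0 -0.014 -0.047 0 0 0 -1" --pt "0 -0.014 -0.047 0 0 0 -1" --pt "0 -0.014 -0.047 0 0 0 -1" --pt "0 -0.014 -0.047 0 0 0 -1" --pt "0 -0.014 -0.047 0 0 0 -1" --pt "0 -0.014 -0.047 0 0 0 -1" --pt "0 -0.014 -0.047 0 0 0 -1"

```text
time_s: 11.8
eef_pos: [0.4471, 0.2672, 0.1575]
eef_rot: [-0.466, -0.531, -0.466, 0.533]
wrist_force: [1.1, -0.7, -0.5]
opening: 0.292
```

drive_tool --pt "0 -0.014 -0.047 0 0 0 -1" --pt "0 0 0 0 0 0 -1" --pt "0.04 0 0 0 0 0 -1" --pt "0.03 0 0 0 0 0 -1" --pt "0 0 0 0 0 0 -1" --pt "0 0 0 0 0 0 -1"

```text
time_s: 12.55
eef_pos: [0.4413, 0.3141, 0.0897]
eef_rot: [-0.466, -0.532, -0.466, 0.532]
wrist_force: [-0.2, 1.0, -0.1]
opening: 0.296
```

```bash
python3 - <<'E'
from h import *
from bench import ctrl,camera
o=ctrl.get_obs(); plan(o,[.4427,.315,.0188],-7.6)
w=camera('wrist'); s=camera('scene')
cv2.imwrite('pics/both7.png',np.hstack([cv2.resize(w['img'][60:340,130:430],(390,364)),cv2.resize(s['img'][140:360,280:480],(390,429))[:364]])[:,:,::-1])
E
```

```text
t 12.55 pos [0.4413 0.3141 0.0897] open 0.296 F [-0.2  1.  -0.1] q6 0.532
turn [ 0.03  0.01 -0.  ] shift after turn [ 0.0709  0.0012 -0.0011] shift now [ 0.0709  0.0012 -0.0011]
```

View pics/both7.png

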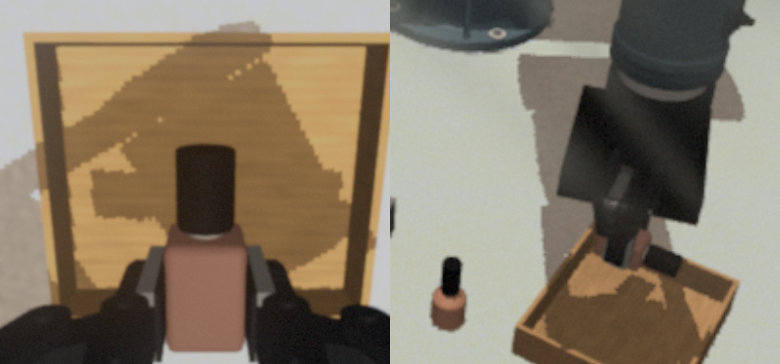

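The bottle is over the carton and parallel to its walls, as the wrist view shows. I'll lower it slowly.

drive_tool --pt "0.03 0.001 -0.001 0 0 0 -1" --pt "0.02 0 0 0 0 0 -1" --pt "0.012 0 0 0 0 0 -1" --pt "0.004 0 0 0 0 0 -1" --pt "0 0 0 0 0 0 -1" --pt "0 0 0 0 0 0 -1"

```text
time_s: 13.4
eef_pos: [0.4427, 0.3156, 0.0242]
eef_rot: [0.466, 0.532, 0.466, -0.531]
wrist_force: [-0.1, 0.3, -0.3]
opening: 0.291
```

drive_tool --pt "0.002 0 0 0 0 0 -1" --pt "0.002 0 0 0 0 0 -1" --pt "0.001 0 0 0 0 0 -1" --pt "0 0 0 0 0 0 -1" --pt "0 0 0 0 0 0 -1"

```text
time_s: 14.02
eef_pos: [0.4421, 0.3153, 0.0188]
eef_rot: [-0.466, -0.532, -0.466, 0.532]
wrist_force: [-2.3, -2.3, 6.2]
opening: 0.29
```

The wrist force rose to 6 N at z 0.0188, exactly the height expected for contact, so the bottle stands on the floor. I'll release and rise.

drive_tool --pt "0 0 0 0 0 0 -0.3" --pt "0 0 0 0 0 0 -0.1" --pt "0 0 0 0 0 0 0.1" --pt "0 0 0 0 0 0 0.1" --pt "-0.01 0 0 0 0 0 0.1" --pt "-0.04 0 0 0 0 0 0.1" --pt "-0.06 0 0 0 0 0 0.1" --pt "-0.06 0 0 0 0 0 0.1" --pt "0 0 0 0 0 0 0.1" --pt "0 0 0 0 0 0 0.1"

```text
time_s: 15.28
eef_pos: [0.4419, 0.3152, 0.1886]
eef_rot: [0.466, 0.532, 0.466, -0.532]
wrist_force: [-0.3, -0.2, -0.1]
opening: 0.547
```

```bash
python3 - <<'E'
from h import *
from bench import ctrl,camera
o=ctrl.get_obs(); plan(o,[.4427,.315,.0188],-7.6)
w=camera('wrist'); s=camera('scene')
cv2.imwrite('pics/w8.png',w['img'][:,:,::-1]);cv2.imwrite('pics/s8.png',s['img'][:,:,::-1])
T=np.eye(4);T[:3,:3]=tool(o).as_matrix();T[:3,3]=o['eef_pos'];T=T@w['hand_eye']
P=cloud(w,T);Z=P[:,:,2]
th=np.radians(-7.6);R=np.array([[np.cos(th),np.sin(th)],[-np.sin(th),np.cos(th)]])
L=(P[:,:,:2]-[.4445,.329])@R.T
m=(abs(L[:,:,0])<.066)&(abs(L[:,:,1])<.056)&(Z>.012)&(Z<.05)
print('bottle in carton',cv2.minAreaRect((L[m]*1000).astype(np.float32)),np.percentile(Z[m],[5,50,95]))
m&=Z>.026;print('glass top',cv2.minAreaRect((L[m]*1000).astype(np.float32)))
P=cloud(s);Z=P[:,:,2];m=np.zeros(Z.shape,bool);m[275:310,130:185]=1;m&=(Z>.07)&(Z<.085);W=P[m];print('bar now',cv2.minAreaRect((W[:,:2]*1000).astype(np.float32)),np.median(W[:,2]))
E
```

```text
t 15.28 pos [0.4419 0.3152 0.1886] open 0.547 F [-0.3 -0.2 -0.1] q6 0.532
turn [ 0.07 -0.02 -0.03] shift after turn [1.698e-01 8.000e-04 1.000e-04] shift now [0.1698 0.0007 0.0002]
bottle in carton ((-0.04789543151855469, 0.3781166076660156), (65.59446716308594, 25.45478630065918), 89.92465209960938) [0.01945419 0.02784095 0.02953241]
glass top ((0.0977935791015625, 0.0980682373046875), (65.15991973876953, 25.189990997314453), 89.40081024169922)
bar now ((644.186767578125, -8.217891693115234), (14.430935859680176, 64.58506774902344), 5.860961437225342) 0.07624693806309801
```

View pics/w8.png

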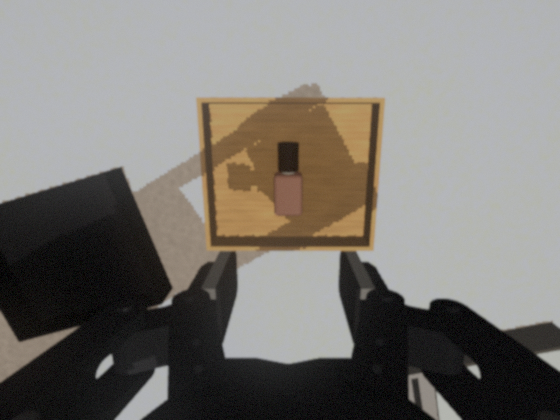

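View pics/s8.png

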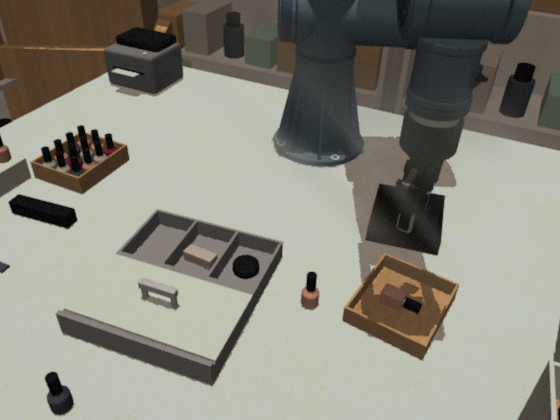

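The bottle lies on its side in the middle of the carton, wrist (288,180) / scene (400,299). It measures 65.6 × 25.5 mm, centred within 1 mm, with its top at 0.029. The cover lies flat with its bar top at 0.076, and the gripper is clear. I'll hand in.

```bash
python3 -c "
from bench import hand_in
print(hand_in())"
```

```text
the job is handed in; nothing more can be done
None
```

I slid the cover about 137 mm onto the deck, flat on the tray all the way. I then took the square bottle out of the -y pocket and set it down on its side in the empty carton. The job is handed in at about 15 s on the robot's clock; no verdict is reported.

**Bottle:** it lies centred in the carton within 1 mm, on the floor and parallel to the walls. Its top measured 0.029 m, against 0.030 m expected. I released it only after the wrist force showed contact, about 6 N at the expected height.

**Cover:** the bar top is at 0.076 m, against the expected 0.077 m, so it is flat. By the camera the bar moved from about x = 0.5025 to 0.644 m (about 142 mm), a few mm more than the 137 mm the gripper travelled. Both are well past the required 110 mm.

**Disagreements:** the camera and gripper readings of the bar differed by 2–4 mm. One colour-mask reading of the bottle's outline was too patchy to use, so I relied on depth from the wrist and scene views instead. No final check failed.

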